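# Select the stud programme and drop the batch

### The arm

A 6-joint arm with a two-finger parallel gripper is mounted at the origin on the work surface. World frame = base frame: x ahead of the robot, y to its left, z up, the work surface at z = 0. Lengths are in m, angles in rad, forces in N, time in s.
With the tool pointing down it reaches from about 0.35 to 0.875 m from the base axis. Payload 15.5 kg.
Tool frame: the origin (TCP) lies on the centre line of the jaws, within the pads' length; the fingertips stand 14 mm ahead of it and the grasp point (between the pads) lies 5 mm behind it; y points along the fingers, z is the direction in which the jaws open and shut, and the axes are right-handed (so a half turn about y gives the same grasp; the last joint's range is limited). The gripper opens to 85 mm and grips with 20 to 120 N. Pads are 22 mm wide; open, the fingers measure 114 mm over their backs; the gripper's body (76 mm by 85 mm) begins 54 mm behind the grasp point. The pads swing forward as they close: fully open they stand 13 mm farther back than shut.
Start: joints at [-1.429, 0.494, 1.345, -0, 1.302, -0.096], TCP at [0.147, -0.608, 0.245] pointing down, gripper open.
Joint ranges: [-2.91, 2.91], [-0.82, 2.16], [0.22, 2.67], [-1.22, 4.37], [0.12, 2.79], [-3.08, 3.08]. Speed limits (rad/s): [1.89, 1.89, 2.57, 3.01, 3.01, 3.01].

### API

Orientations are given as a 3x3 rotation matrix whose columns are the frame's x, y, z axes.
In Python, from rig import r gives the robot as it stands.
- The arm moves only by the shell command python3 -m creep 'ROWS' [FORCE]. ROWS is JSON, one flat list of numbers, 5 for each row, row after row: the finger opening in m, from 0 to 0.0854, then the shift along the world's x, y, z in m, then the turn about the world's z in rad. In form: [grip, dx, dy, dz, spin, grip, dx, dy, dz, spin, ...]. A call has exactly 8 rows; each row is the pose to reach, as a shift and turn from the pose measured when the call began; what a row does not reach only later rows make up. A row lasts 1/10 s, in which the tool goes at most 50 mm and 8.59 degrees, less where a joint would pass 70% of its speed; a pose out of reach is approached as far as the arm can. A call with a gripper value outside its range is refused whole. The fingers move at their own pace and stop on an object; FORCE is the grip in N (left out, the last holds). Time passes only in rows, so rows that repeat a pose let the fingers close, or fill a call up. It gives the time, the measured TCP pose, the force and the opening at its end, in the units of the state.
- r.state(): the state, without advancing time (a new reading comes with each control period).
- r.capture(name): name is "side" or "top"; returns (picture, depth): 480x640x3 uint8, red, green, blue; 480x640 float32, m along the optical axis (not along the pixel's ray), 0 where there is no reading.
- r.camera_info(name): a dict with "fx", "fy", "cx", "cy" (pixels), "rvec" (rotation vector, rad) and "tvec" (3), from world to camera coordinates, as OpenCV has them. Camera axes: x right, y down, z forward; pixel columns grow to the right and rows downward; lengths in m; the calibration is good to about 2 mm. A picture is of the moment at which its call begins. camera_info takes no time and is no camera call.
- r.sign_off(): hands the job in, once; it reports no verdict.
Trained networks look in the newest picture that a camera, given by its name, has taken for a name from the list of things; names that differ only in an ending like _2 or _b are one class to them, and where a whole thing is asked for, a point or a joint stands for the part that bears it (a point fixed in the world has none). Each returns a list of dicts, best first, with "confidence" (0 to 1); they miss things now and then, are a little off and sometimes report something else, mostly with a low value. They report only what shows in the picture. A call takes as long as a camera call.
- r.trace(camera, label): "region" (480x640 bool, what is visible of it) and "rect" ([left, top, right, bottom] in pixels, round what is visible of it).
The state is a dict: "time_s": time; "joints": joint angles; "dq": joint speeds; "joint_torque": joint torques, N m; "tool_pos": TCP position; "eef_rot": TCP orientation; "contact_force": force on the tool from outside, world axes, zero at the start; "wrist_torque": the same for the moment, N m; "width": finger opening in m.
Only numpy, scipy, OpenCV 4.12 (cv2) and the standard library are available. Lean on these libraries where they do the work, as an engineer would, in place of code of your own. Each camera call takes 0.05 s, during which the arm holds its last target.

### The job

Switch the stud-welding console from the yellow programme to the blue one: press the blue key down until it latches and the yellow key pops up, without pressing the green or white key. Then swing the hopper's red-knobbed lever over so that the trap opens and all four studs drop into the tray below, and swing the lever fully back so that the trap is shut and latched. Leave the other things on the bench where they are.

Things in the scene. Friction and masses are not known exactly. Their poses are not given: they have to be found in the camera images.
- key_blue_top (a point): blue key cap, 30 (along the slope) x 28 (along the row). The point is the centre of the cap's outer face, which stands 18 mm proud of the panel when up and moves with the key. z axis: out of the panel along the key's travel, 38 degrees from vertical; y axis: along the key row; x axis: up the slope. The four keys stand 40 mm apart in one row, in any order.
- key_blue (a joint): travel of the blue key, m: 0 = fully up, 0.0095 = latched down, 0.0125 = bottom stop. Push it along its axis past 0.0105 (2 N at first, 5 N at most), let go and it stays latched; pressing it lets any other latched key spring up. Let go sooner and it springs back up.
- key_yellow_top (a point): yellow key cap, 30 (along the slope) x 28 (along the row). The point is the centre of the cap's outer face, which stands 18 mm proud of the panel when up and moves with the key. z axis: out of the panel along the key's travel, 38 degrees from vertical; y axis: along the key row; x axis: up the slope. The four keys stand 40 mm apart in one row, in any order.
- key_yellow (a joint): travel of the yellow key, m: 0 = fully up, 0.0095 = latched down, 0.0125 = bottom stop. Push it along its axis past 0.0105 (2 N at first, 5 N at most), let go and it stays latched; pressing it lets any other latched key spring up. Let go sooner and it springs back up; it is the one that is latched down at the start.
- key_green_top (a point): green key cap, 30 (along the slope) x 28 (along the row). The point is the centre of the cap's outer face, which stands 18 mm proud of the panel when up and moves with the key. z axis: out of the panel along the key's travel, 38 degrees from vertical; y axis: along the key row; x axis: up the slope. The four keys stand 40 mm apart in one row, in any order.
- key_green (a joint): travel of the green key, m: 0 = fully up, 0.0095 = latched down, 0.0125 = bottom stop. Push it along its axis past 0.0105 (2 N at first, 5 N at most), let go and it stays latched; pressing it lets any other latched key spring up. Let go sooner and it springs back up.
- key_white_top (a point): white key cap, 30 (along the slope) x 28 (along the row). The point is the centre of the cap's outer face, which stands 18 mm proud of the panel when up and moves with the key. z axis: out of the panel along the key's travel, 38 degrees from vertical; y axis: along the key row; x axis: up the slope. The four keys stand 40 mm apart in one row, in any order.
- key_white (a joint): travel of the white key, m: 0 = fully up, 0.0095 = latched down, 0.0125 = bottom stop. Push it along its axis past 0.0105 (2 N at first, 5 N at most), let go and it stays latched; pressing it lets any other latched key spring up. Let go sooner and it springs back up.
- guard_tube (a point): middle of the fixed steel guard tube, 22 dia, 260 long, along and above the key row: 40 mm out from raised key faces (along a key's z) and 37 mm up the slope. Reach keys under it, square to the panel. A post at each end. Its cream console is fixed, 210 deep x 280 wide x 178 high, panel at 38 degrees from level. Axes: x to the console's rear, y along the row, z up.
- hopper: green drop-bottom hopper on a stand over an aluminium tray, fixed; origin: centre under its stand on the table; z up. Hopper 110 x 110 outside, walls from z = 150 to 225 mm, trap-door bottom at z = 150. Lever pivot at local (-97, 0, 195) mm, axis along local x.
- gate_lever (a joint): angle of the lever that works the trap, rad: 0 = shut, latched, the lever leans 0.6 rad to local +y; 1.2 = trap fully open (hanging 1.15 rad), leaning 0.6 rad to local -y. Stops at both ends. 2 to 3 N sideways at the knob moves it, up to 6 N over a sprung catch at about 0.2; past the catch it is held shut. With studs it drops open by itself; empty, it stays where it is left.
- gate_knob (a point): centre of the red ball, 30 dia, on the end of the gate lever, 85 mm from its pivot; it swings in the hopper's local y-z plane. Nothing stands above it, and 50 mm is free on either side of its swing. Its axes are the hopper's when the lever reads 0 and turn with the lever.
- tray_floor (a point): centre of the floor of the tray below the hopper, axes as the hopper's; inside 187 (local x) x 156 (local y), walls 38 high; sheets at its local -y, +y and -x sides reach up towards the hopper.
- stud0_mid (a point): centre (half-way along) of a copper-coloured weld stud, 45 long, 13 dia with a 22 dia head; standing in the hopper at the start. Its z axis is its length.
- stud1_mid (a point): centre (half-way along) of a copper-coloured weld stud, 45 long, 13 dia with a 22 dia head; standing in the hopper at the start. Its z axis is its length.
- stud2_mid (a point): centre (half-way along) of a copper-coloured weld stud, 45 long, 13 dia with a 22 dia head; standing in the hopper at the start. Its z axis is its length.
- stud3_mid (a point): centre (half-way along) of a copper-coloured weld stud, 45 long, 13 dia with a 22 dia head; standing in the hopper at the start. Its z axis is its length.
- chipping_hammer: chipping hammer lying, 180 long; bystander, origin at the centre of its underside as built
- wire_brush: wire brush lying, wooden handle; bystander, origin at the centre of its underside as built
- spray_bottle: white spray bottle with orange cap, 60 dia x 170 high; bystander, origin at the centre of its underside as built
- ferrule_jar: clear jar with steel lid, 56 dia x 70 high; bystander, origin at the centre of its underside as built
- ferrule: white ceramic ring, 36 dia x 14 high; bystander, origin at the centre of its underside as built
- coupon: steel plate 100 x 50 x 12; bystander, origin at the centre of its underside as built

How it is judged:
On the way, in this order (a step that is already met when the one before it is completed fails the run):
1. the blue key is latched down and all other keys are up, with the trap still shut (value of joint key_blue above 0.0085 m and value of joint each of key_yellow, key_green, key_white below 0.003 m and value of joint gate_lever below 0.1 rad), for 0.2 s.
2. the trap is open and all four studs are in the tray, the blue key still latched (value of joint gate_lever above 0.3 rad and value of joint key_blue above 0.0085 m and value of joint each of key_yellow, key_green, key_white below 0.003 m and x of stud0_mid in the frame of tray_floor between -0.1 and 0.1 m and y of stud0_mid in the frame of tray_floor between -0.085 and 0.085 m and z of each of stud0_mid, stud1_mid, stud2_mid, stud3_mid in the frame of tray_floor below 0.1 m and x of stud1_mid in the frame of tray_floor between -0.1 and 0.1 m and y of stud1_mid in the frame of tray_floor between -0.085 and 0.085 m and x of stud2_mid in the frame of tray_floor between -0.1 and 0.1 m and y of stud2_mid in the frame of tray_floor between -0.085 and 0.085 m and x of stud3_mid in the frame of tray_floor between -0.1 and 0.1 m and y of stud3_mid in the frame of tray_floor between -0.085 and 0.085 m), for 0.2 s.
At the end, for the whole second after the job is handed in: Blue key latched (over 8.5 mm), other keys up (under 3 mm); all four studs in the tray (centres within 100 mm in x, 85 mm in y of its centre, under 100 mm above its floor); lever back at its shut end (under 0.1 rad), which holds the trap shut (all of step 1 and x of stud0_mid in the frame of tray_floor between -0.1 and 0.1 m and y of stud0_mid in the frame of tray_floor between -0.085 and 0.085 m and z of each of stud0_mid, stud1_mid, stud2_mid, stud3_mid in the frame of tray_floor below 0.1 m and x of stud1_mid in the frame of tray_floor between -0.1 and 0.1 m and y of stud1_mid in the frame of tray_floor between -0.085 and 0.085 m and x of stud2_mid in the frame of tray_floor between -0.1 and 0.1 m and y of stud2_mid in the frame of tray_floor between -0.085 and 0.085 m and x of stud3_mid in the frame of tray_floor between -0.1 and 0.1 m and y of stud3_mid in the frame of tray_floor between -0.085 and 0.085 m); the robot touches nothing.
It fails at once if the green or white key is pressed (value of joint any of key_green, key_white above 0.006 m).
It fails at once if a bystander is moved by more than 30 mm (distance of any of chipping_hammer, wire_brush, spray_bottle, ferrule_jar, ferrule, coupon from where it was at the start of the episode above 0.03 m).
It also fails if it takes over 64 s, if anything falls off the work surface, if the arm or the gripper's body presses on something with over 40 N, if the wrist force passes 120 N, or if a joint passes its speed limit or range.

## Working session

There is one attempt and no reset: what is moved stays moved. The work goes in short steps, Python scripts to look and compute and a shell command to move; the robot and the scene stay as the last step left them, time stands still between calls to the robot, and variables do not carry over. Pictures are saved under pics/ and viewed, and the job is handed in when it is done.

```bash
ls; mkdir -p pics
python3 - <<'E'
from rig import r
import cv2
print(r.state())
for n in("side","top"):
    p,d=r.capture(n); cv2.imwrite(f"pics/{n}0.png",p[:,:,::-1]); print(r.camera_info(n))
E
```

```text
pics
{'time_s': 0.0, 'joints': array([-1.42949067e+00,  4.94268905e-01,  1.34612140e+00, -2.38126932e-05,
        1.30249929e+00, -9.55230008e-02]), 'dq': array([ 1.06622495e-05, -7.96669481e-05,  1.09738007e-03,  2.64291374e-04,
       -1.11508037e-03, -6.47745785e-04]), 'joint_torque': array([ 1.99791983e-03, -8.82162094e+01, -3.83860409e+01, -2.67037251e-05,
        1.01575919e-02,  1.30184663e-07]), 'tool_pos': array([ 0.14657207, -0.60722139,  0.24465024]), 'eef_rot': array([[-9.72085451e-01, -2.05388395e-04,  2.34627008e-01],
       [-2.34627077e-01,  1.28078527e-03, -9.72084613e-01],
       [-1.00851917e-04, -9.99999159e-01, -1.29322240e-03]]), 'contact_force': array([-0.87657893,  0.0543379 , -0.26875377]), 'wrist_torque': array([-0.02184909, -0.00614371,  0.0169605 ]), 'width': 0.08523688402126914}
{'fx': 512.1286375836644, 'fy': 512.1286375836644, 'cx': 315.6524653072879, 'cy': 242.00710863914568, 'rvec': array([ 0.1732116 , -2.85383474,  1.21391893]), 'tvec': array([0.55598573, 0.13500636, 1.39763438])}
{'fx': 462.29758713494255, 'fy': 462.29758713494255, 'cx': 320.3732933478516, 'cy': 235.19896529288482, 'rvec': array([ 2.17758333, -2.13721477,  0.13563403]), 'tvec': array([0.04499928, 0.56741544, 1.19877036])}
```

View pics/side0.png

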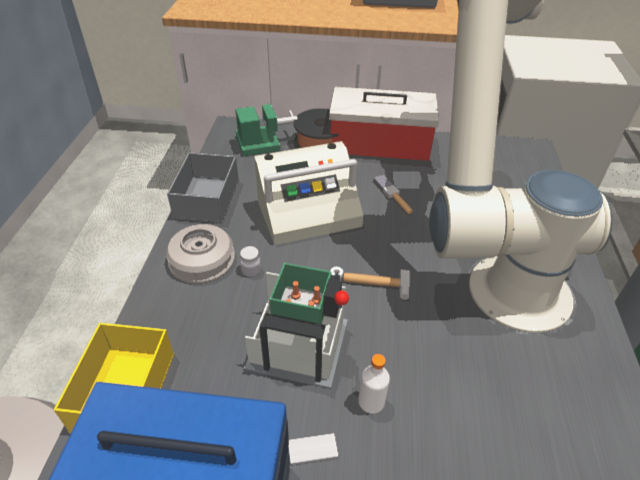

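View pics/top0.png

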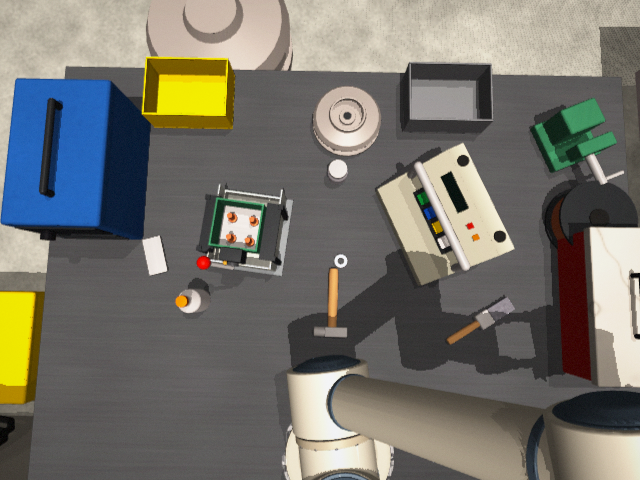

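```bash
cat > h.py <<'E'
import numpy as np, cv2
from rig import r
def cam(n):
    c=r.camera_info(n); R=cv2.Rodrigues(np.array(c["rvec"]))[0]; return c,R,np.array(c["tvec"])
def pts(n,d,mask=None):
    c,R,t=cam(n); m=d>0
    if mask is not None: m=m&mask
    v,u=np.nonzero(m); z=d[v,u]
    P=np.stack([(u-c["cx"])*z/c["fx"],(v-c["cy"])*z/c["fy"],z],1)
    return (P-t)@R,u,v
def proj(n,P):
    c,R,t=cam(n); q=np.atleast_2d(P)@R.T+t
    return np.c_[c["fx"]*q[:,0]/q[:,2]+c["cx"],c["fy"]*q[:,1]/q[:,2]+c["cy"]]
E
python3 - <<'E'
from h import *
np.set_printoptions(precision=4,suppress=True)
for n in("side","top"):
    p,d=r.capture(n); np.savez(f"{n}0.npz",p=p,d=d)
    for l in ["key_blue_top","key_yellow_top","key_green_top","key_white_top","guard_tube","hopper","gate_knob","tray_floor","spray_bottle","ferrule_jar","wire_brush","chipping_hammer"]:
        L=r.trace(n,l)
        for o in L[:2]:
            m=o["region"]; 
            if m.sum()<3: print(n,l,'small');continue
            P,u,v=pts(n,d,m)
            print(n,l,round(o["confidence"],2),[int(x) for x in o["rect"]],m.sum(),"med",np.median(P,0),"min",P.min(0),"max",P.max(0))
            if o is L[0]: np.save(f"m_{n}_{l}.npy",m)
        if not L: print(n,l,"none")
print(r.state()["time_s"])
E
```

```text
side key_blue_top 0.35 [288, 187, 298, 197] 120 med [ 0.6562 -0.1978  0.1255] min [ 0.6415 -0.224   0.0996] max [ 0.6736 -0.1815  0.1413]
side key_yellow_top 0.66 [313, 180, 321, 192] 74 med [ 0.5851 -0.2355  0.1204] min [ 0.5725 -0.2529  0.1085] max [ 0.5971 -0.2199  0.13  ]
side key_yellow_top 0.59 [334, 293, 348, 306] 154 med [0.4759 0.3146 0.2741] min [0.4631 0.2697 0.1932] max [0.488  0.3235 0.2832]
side key_green_top none
side key_white_top none
side guard_tube 0.7 [250, 146, 361, 244] 8342 med [ 0.6109 -0.2134  0.1008] min [ 0.4406 -0.6014 -0.0066] max [ 0.8431 -0.0897  0.199 ]
side guard_tube 0.57 [333, 292, 349, 305] 191 med [0.4757 0.3131 0.2729] min [ 0.4612  0.1046 -0.0029] max [0.4899 0.3235 0.2832]
side hopper 0.78 [243, 262, 351, 389] 9271 med [0.5642 0.3032 0.111 ] min [ 0.4597 -0.0246 -0.005 ] max [0.7061 0.3595 0.2832]
side hopper 0.7 [376, 176, 412, 211] 444 med [ 0.3584 -0.3776  0.016 ] min [ 0.2934 -0.4569 -0.0038] max [ 0.4126 -0.2786  0.0244]
side gate_knob 0.46 [335, 296, 349, 304] 149 med [0.4763 0.3147 0.2737] min [0.4631 0.2697 0.1947] max [0.4895 0.3235 0.
[... 1890 characters left out ...]
5  0.1463] max [0.5417 0.2397 0.198 ]
top spray_bottle 0.62 [175, 285, 209, 313] 673 med [0.3889 0.3651 0.1132] min [ 0.3566  0.3474 -0.0006] max [0.418  0.4371 0.1748]
top ferrule_jar 0.94 [326, 161, 351, 184] 384 med [0.7313 0.0152 0.0691] min [ 0.7123 -0.0105  0.0014] max [0.7767 0.0406 0.0783]
top wire_brush 0.58 [446, 298, 513, 342] 848 med [ 0.3589 -0.3917  0.0186] min [ 0.289  -0.4612 -0.0009] max [ 0.4095 -0.2833  0.0262]
top wire_brush 0.38 [146, 237, 167, 276] 706 med [0.5066 0.5027 0.012 ] min [ 0.4529  0.4678 -0.0049] max [0.5594 0.5407 0.0198]
top chipping_hammer 0.79 [314, 269, 346, 338] 912 med [0.3587 0.021  0.0242] min [ 0.297  -0.0208 -0.0046] max [0.4816 0.0678 0.0324]
1.4
```

Run:
```python
from h import *
S=np.load("side0.npz")["p"];T=np.load("top0.npz")["p"]
a=cv2.resize(S[140:245,245:370],None,fx=3.2,fy=3.2,interpolation=cv2.INTER_CUBIC)
b=cv2.resize(T[140:290,370:520],None,fx=2.4,fy=2.4,interpolation=cv2.INTER_CUBIC)
h=max(a.shape[0],b.shape[0]);c=np.zeros((h,a.shape[1]+b.shape[1],3),np.uint8);c[:a.shape[0],:a.shape[1]]=a;c[:b.shape[0],a.shape[1]:]=b
cv2.imwrite("pics/z1.png",c[:,:,::-1])
a=cv2.resize(S[255:395,235:360],None,fx=3,fy=3,interpolation=cv2.INTER_CUBIC)
b=cv2.resize(T[175:285,185:300],None,fx=3.4,fy=3.4,interpolation=cv2.INTER_CUBIC)
h=max(a.shape[0],b.shape[0]);c=np.zeros((h,a.shape[1]+b.shape[1],3),np.uint8);c[:a.shape[0],:a.shape[1]]=a;c[:b.shape[0],a.shape[1]:]=b
cv2.imwrite("pics/z2.png",c[:,:,::-1])
```

```text
(no output)
```

View pics/z1.png

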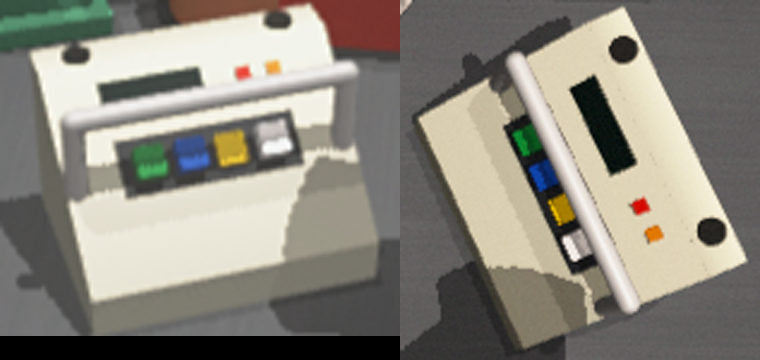

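View pics/z2.png

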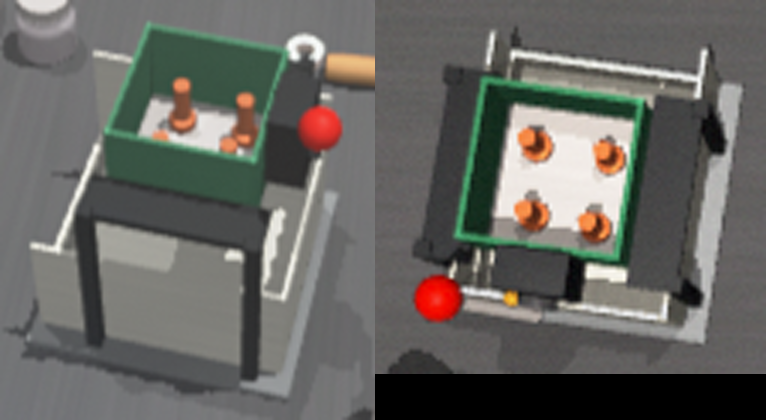

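Run:
```python
from h import *
from scipy.optimize import least_squares
np.set_printoptions(precision=4,suppress=True)
# tube: points in console region, white, higher than panel
for n in("side","top"):
    f=np.load(n+"0.npz");p=f["p"].astype(int);d=f["d"];
    box=np.zeros(d.shape,bool)
    if n=="side": box[140:245,245:370]=1
    else: box[140:290,370:520]=1
    P,u,v=pts(n,d,box); c=p[v,u]
    R_,G_,B_=c.T
    cols={"green":(G_>R_*1.5)&(G_>B_*1.3)&(G_>50),"blue":(B_>R_*1.6)&(B_>G_*1.2)&(B_>80),"yellow":(R_>B_*2.5)&(G_>B_*1.8)&(R_>100)&(G_>.6*R_)}
    for k,m in cols.items():
        Q=P[m]; print(n,k,m.sum(),"px",u[m].mean(),v[m].mean(),np.median(Q,0))
    np.savez(n+"_con.npz",P=P,c=c,u=u,v=v,**cols)
# tube fit from top: rough axis 2D
P=np.load("top_con.npz")["P"];Q0=np.load("side_con.npz")["P"]
# tube pixel line in top : from (421,167) to (462,268)
u=np.load("top_con.npz")["u"];v=np.load("top_con.npz")["v"]
a=np.array([419,168.]);b=np.array([462,264.]);dd=(b-a)/np.linalg.norm(b-a)
w=np.c_[u,v]-a;s=w@dd;q=abs(w@[-dd[1],dd[0]])
m=(s>5)&(s<100)&(q<4)
print(m.sum(),P[m].mean(0),P[m].min(0),P[m].max(0))
def res(x,Q):
    yaw,x0,y0,z0=x; ax=np.array([-np.sin(yaw),np.cos(yaw),0]); w=Q-[x0,y0,z0]; w=w-np.outer(w@ax,ax); return np.linalg.norm(w,axis=1)-.011
Q=P[m]; s0=least_squares(res,[-1.2,*Q.mean(0)-[0,0,.01]][0:1]+list(Q.mean(0)-[0,0,.01]),args=(Q,),loss="soft_l1",f_scale=.002,x_scale=[.1,.01,.01,.01])
print("tube",s0.x,np.abs(s0.fun).mean())
for yaw0 in(-.5,.4):
    s1=least_squares(res,[yaw0]+list(Q.mean(0)-[0,0,.01]),args=(Q,),loss="soft_l1",f_scale=.002);print(s1.x,s1.cost)
```

```text
side green 152 px 280.3092105263158 173.7828947368421 [ 0.6634 -0.2064  0.1227]
side blue 103 px 304.40776699029124 187.80582524271844 [ 0.6198 -0.2141  0.1268]
side yellow 94 px 317.71276595744683 184.0531914893617 [ 0.5845 -0.2374  0.1222]
top green 106 px 422.5377358490566 197.9811320754717 [ 0.6527 -0.1978  0.1282]
top blue 98 px 429.4387755102041 212.48979591836735 [ 0.6166 -0.2137  0.1281]
top yellow 93 px 439.06451612903226 227.36559139784947 [ 0.5815 -0.2348  0.1202]
755 [ 0.5978 -0.225   0.1908] [ 0.4953 -0.2817  0.1147] [ 0.7022 -0.1734  0.2032]
tube [-1.1431  0.4125 -0.3137  0.184 ] 0.00266783706301401
[-1.1618 -0.5146 -0.7016  0.2011] 0.004505374845234464
[-1.1431 -0.1049 -0.5495  0.184 ] 0.0027057774455198557
```

```bash
python3 -m creep '[0.02,0,0,0.05,0, 0,0.02,0.01,0.10,0, 0,0.06,0.03,0.14,0, 0,0.10,0.06,0.17,0, 0,0.14,0.08,0.20,0, 0,0.18,0.10,0.23,0, 0,0.22,0.12,0.25,0, 0,0.25,0.14,0.26,0]' 20
```

```text
time_s: 2.2
tool_pos: [0.3855, -0.4742, 0.5015]
eef_rot: [[-0.972, 0.001, 0.234], [-0.234, -0.001, -0.972], [-0.0, -1.0, 0.002]]
contact_force: [0.4, -1.3, -0.4]
width: -0.0003
```

```bash
python3 -m creep '[0,0.03,-0.03,0.0,0, 0,0.06,-0.07,0,0, 0,0.09,-0.11,0,0, 0,0.12,-0.15,0,0, 0,0.15,-0.18,0,0, 0,0.18,-0.22,0,0, 0,0.21,-0.26,0,0, 0,0.24,-0.30,0,0]'; python3 -c "
from rig import r;print(r.state()['joints'])"
```

```text
time_s: 3.0
tool_pos: [0.5273, -0.65, 0.4454]
eef_rot: [[-0.972, 0.026, 0.234], [-0.234, -0.032, -0.972], [-0.017, -0.999, 0.037]]
contact_force: [0.1, -0.6, 0.6]
width: -0.0004
[-0.96140506  0.80821152  0.21993125  0.00282417  2.07227819  0.37453805]
```

```bash
python3 -m creep '[0,0.3,-0.4,0.3,0, 0,0.3,-0.4,0.3,0, 0,0.3,-0.4,0.3,0, 0,0.3,-0.4,0.3,0, 0,0.3,-0.4,0.3,0, 0,0.3,-0.4,0.3,0, 0,0.3,-0.4,0.3,0, 0,0.3,-0.4,0.3,0]'; python3 -c "
from rig import r;print(r.state()['joints'])"
```

```text
time_s: 3.8
tool_pos: [0.5287, -0.6646, 0.4464]
eef_rot: [[-0.971, 0.05, 0.232], [-0.235, -0.063, -0.97], [-0.034, -0.997, 0.073]]
contact_force: [-0.3, 0.8, 0.3]
width: -0.0
[-0.9711732   0.8074949   0.22071992  0.00634325  2.0332326   0.36640618]
```

```bash
python3 -m creep '[0,0.24,-0.3,0,-0.1, 0,0.24,-0.3,0,-0.2, 0,0.24,-0.3,0,-0.3, 0,0.24,-0.3,0,-0.4, 0,0.24,-0.3,0,-0.5, 0,0.24,-0.3,0,-0.6, 0,0.24,-0.3,0,-0.7, 0,0.24,-0.3,0,-0.7]'; python3 -c "
from rig import r;print(r.state()['joints'])"; python3 -m creep '[0,0.24,-0.3,0,-0.1, 0,0.24,-0.3,0,-0.2, 0,0.24,-0.3,0,-0.3, 0,0.24,-0.3,0,-0.4, 0,0.24,-0.3,0,-0.5, 0,0.24,-0.3,0,-0.6, 0,0.24,-0.3,0,-0.64, 0,0.24,-0.3,0,-0.64]'; python3 -c "
from rig import r;print(r.state()['joints'])"
```

```text
time_s: 4.6
tool_pos: [0.5668, -0.7154, 0.3417]
eef_rot: [[-0.893, 0.023, -0.449], [0.444, -0.112, -0.889], [-0.07, -0.993, 0.09]]
contact_force: [-0.4, -0.5, -0.0]
width: -0.0002
[-0.94965629  0.93171255  0.2209527  -0.04913992  1.88401299  1.06781052]
time_s: 5.4
tool_pos: [0.5827, -0.7442, 0.2543]
eef_rot: [[-0.455, -0.022, -0.89], [0.883, -0.136, -0.448], [-0.111, -0.99, 0.082]]
contact_force: [0.4, -0.5, -0.7]
width: 0.0001
[-0.93606428  1.03038544  0.2208029  -0.10137284  1.79207673  1.70738693]
```

Run:
```python
from h import *
for n in("side","top"):
    d=np.load(n+"0.npz")["d"]; P,u,v=pts(n,d)
    m=(P[:,1]<-.45)&(P[:,1]>-1.1)&(P[:,0]>.2)&(P[:,0]<1)&(P[:,2]<.45)
    for x in np.arange(.2,.95,.1):
        print(n,round(x,1),[ (round(y,1),round(float(P[k,2].max()),2)) for y in np.arange(-1.1,-.45,.1) if (k:=m&(P[:,0]>=x)&(P[:,0]<x+.1)&(P[:,1]>=y)&(P[:,1]<y+.1)).sum()>3])
```

```text
side 0.2 [(np.float64(-0.8), 0.17), (np.float64(-0.7), 0.18), (np.float64(-0.6), 0.17), (np.float64(-0.5), 0.01)]
side 0.3 [(np.float64(-0.8), 0.17), (np.float64(-0.7), 0.21), (np.float64(-0.6), 0.17), (np.float64(-0.5), 0.02)]
side 0.4 [(np.float64(-0.8), 0.17), (np.float64(-0.7), 0.21), (np.float64(-0.6), 0.17), (np.float64(-0.5), 0.0)]
side 0.5 [(np.float64(-0.8), 0.17), (np.float64(-0.7), 0.18), (np.float64(-0.6), 0.17)]
side 0.6 [(np.float64(-0.8), 0.09), (np.float64(-0.7), 0.1), (np.float64(-0.6), 0.09)]
side 0.7 [(np.float64(-0.8), 0.09), (np.float64(-0.7), 0.13), (np.float64(-0.6), 0.13)]
side 0.8 [(np.float64(-0.8), 0.0), (np.float64(-0.7), 0.13), (np.float64(-0.6), 0.13), (np.float64(-0.5), 0.01)]
side 0.9 [(np.float64(-0.8), 0.0), (np.float64(-0.7), 0.13), (np.float64(-0.6), 0.13)]
top 0.2 [(np.float64(-0.7), 0.18), (np.float64(-0.6), 0.18), (np.float64(-0.5), 0.01)]
top 0.3 [(np.float64(-0.7), 0.19), (np.float64(-0.6), 0.18), (np.float64(-0.5), 0.02)]
top 0.4 [(np.float64(-0.7), 0.21), (np.float64(-0.6), 0.18), (np.float64(-0.5), 0.02)]
top 0.5 [(np.float64(-0.8), 0.17), (np.float64(-0.7), 0.18), (np.float64(-0.6), 0.18), (np.float64(-0.5), 0.01)]
top 0.6 [(np.float64(-0.8), 0.09), (np.float64(-0.7), 0.1), (np.float64(-0.6), 0.09), (np.float64(-0.5), 0.01)]
top 0.7 [(np.float64(-0.8), 0.09), (np.float64(-0.7), 0.14), (np.float64(-0.6), 0.13), (np.float64(-0.5), 0.01)]
top 0.8 [(np.float64(-0.9), -0.0), (np.float64(-0.8), 0.03), (np.float64(-0.7), 0.14), (np.float64(-0.6), 0.14), (np.float64(-0.5), 0.01)]
top 0.9 [(np.float64(-0.8), 0.01), (np.float64(-0.7), 0.14), (np.float64(-0.6), 0.13), (np.float64(-0.5), 0.01)]
```

Push outward and up now, keeping above 0.25 m.

```bash
python3 -m creep '[0,0.2,-0.25,0.3,0, 0,0.2,-0.25,0.3,0, 0,0.2,-0.25,0.3,0, 0,0.2,-0.25,0.3,0, 0,0.2,-0.25,0.3,0, 0,0.2,-0.25,0.3,0, 0,0.2,-0.25,0.3,0, 0,0.2,-0.25,0.3,0]';  python3 -m creep '[0,0.24,-0.3,0.1,0, 0,0.24,-0.3,0.1,0, 0,0.24,-0.3,0.1,0, 0,0.24,-0.3,0.1,0, 0,0.24,-0.3,0.1,0, 0,0.24,-0.3,0.1,0, 0,0.24,-0.3,0.1,0, 0,0.24,-0.3,0.1,0]';  python3 -c "
from rig import r;print(r.state()['joints'])"
```

```text
time_s: 6.2
tool_pos: [0.5639, -0.7289, 0.3478]
eef_rot: [[-0.455, 0.003, -0.89], [0.877, -0.169, -0.449], [-0.152, -0.986, 0.074]]
contact_force: [-0.1, -0.6, -0.1]
width: 0.0003
time_s: 7.0
tool_pos: [0.5788, -0.7539, 0.3158]
eef_rot: [[-0.455, 0.029, -0.89], [0.869, -0.202, -0.451], [-0.193, -0.979, 0.067]]
contact_force: [0.5, -0.2, -0.2]
width: 0.0001
[-0.94683234  0.96645293  0.22062295 -0.09652312  1.77026984  1.6914806 ]
```

```bash
python3 -m creep '[0,0.22,-0.28,0.22,0, 0,0.22,-0.28,0.22,0, 0,0.22,-0.28,0.22,0, 0,0.22,-0.28,0.22,0, 0,0.22,-0.28,0.22,0, 0,0.22,-0.28,0.22,0, 0,0.22,-0.28,0.22,0, 0,0.22,-0.28,0.22,0]';  python3 -m creep '[0,0.22,-0.28,0.2,0, 0,0.22,-0.28,0.2,0, 0,0.22,-0.28,0.2,0, 0,0.22,-0.28,0.2,0, 0,0.22,-0.28,0.2,0, 0,0.22,-0.28,0.2,0, 0,0.22,-0.28,0.2,0, 0,0.22,-0.28,0.2,0]'; python3 -m creep '[0,0.22,-0.28,0.2,0, 0,0.22,-0.28,0.2,0, 0,0.22,-0.28,0.2,0, 0,0.22,-0.28,0.2,0, 0,0.22,-0.28,0.2,0, 0,0.22,-0.28,0.2,0, 0,0.22,-0.28,0.2,0, 0,0.22,-0.28,0.2,0]';  python3 -c "
from rig import r;print(r.state()['joints'])"
```

```text
time_s: 7.8
tool_pos: [0.574, -0.7557, 0.3529]
eef_rot: [[-0.453, 0.055, -0.89], [0.86, -0.236, -0.453], [-0.235, -0.97, 0.059]]
contact_force: [0.5, -0.2, 0.3]
width: -0.0001
time_s: 8.6
tool_pos: [0.5742, -0.7623, 0.3736]
eef_rot: [[-0.45, 0.081, -0.889], [0.849, -0.269, -0.454], [-0.276, -0.96, 0.052]]
contact_force: [-0.3, -0.1, -0.1]
width: -0.0002
time_s: 9.4
tool_pos: [0.5761, -0.7696, 0.3905]
eef_rot: [[-0.446, 0.106, -0.889], [0.837, -0.302, -0.456], [-0.317, -0.947, 0.046]]
contact_force: [-0.5, -0.5, -0.1]
width: 0.0002
[-0.96158505  0.89280089  0.22071281 -0.08651167  1.71295978  1.67226008]
```

```bash
for i in 1; do python3 -m creep '[0,0.22,-0.28,0.2,0, 0,0.22,-0.28,0.2,0, 0,0.22,-0.28,0.2,0, 0,0.22,-0.28,0.2,0, 0,0.22,-0.28,0.2,0, 0,0.22,-0.28,0.2,0, 0,0.22,-0.28,0.2,0, 0,0.22,-0.28,0.2,0]';  done; python3 -m creep '[0,0.22,-0.28,0.2,0, 0,0.22,-0.28,0.2,0, 0,0.22,-0.28,0.2,0, 0,0.22,-0.28,0.2,0, 0,0.22,-0.28,0.2,0, 0,0.22,-0.28,0.2,0, 0,0.22,-0.28,0.2,0, 0,0.22,-0.28,0.2,0]'; python3 -m creep '[0,0.22,-0.28,0.2,0, 0,0.22,-0.28,0.2,0, 0,0.22,-0.28,0.2,0, 0,0.22,-0.28,0.2,0, 0,0.22,-0.28,0.2,0, 0,0.22,-0.28,0.2,0, 0,0.22,-0.28,0.2,0, 0,0.22,-0.28,0.2,0]'; python3 -m creep '[0,0.22,-0.28,0.25,0, 0,0.22,-0.28,0.25,0, 0,0.22,-0.28,0.25,0, 0,0.22,-0.28,0.25,0, 0,0.22,-0.28,0.25,0, 0,0.22,-0.28,0.25,0, 0,0.22,-0.28,0.25,0, 0,0.22,-0.28,0.25,0]';  python3 -c "
from rig import r;print(r.state()['joints'])"
```

```text
time_s: 10.2
tool_pos: [0.5794, -0.7776, 0.4047]
eef_rot: [[-0.441, 0.132, -0.888], [0.823, -0.334, -0.459], [-0.357, -0.933, 0.039]]
contact_force: [-0.7, 0.1, -0.3]
width: -0.0
time_s: 11.0
tool_pos: [0.5837, -0.7861, 0.4169]
eef_rot: [[-0.435, 0.157, -0.887], [0.808, -0.367, -0.461], [-0.397, -0.917, 0.033]]
contact_force: [0.1, 0.6, -0.1]
width: -0.0001
time_s: 11.8
tool_pos: [0.5888, -0.795, 0.4278]
eef_rot: [[-0.427, 0.181, -0.886], [0.792, -0.398, -0.464], [-0.437, -0.899, 0.027]]
contact_force: [-0.6, 1.1, -0.3]
width: 0.0001
time_s: 12.6
tool_pos: [0.5875, -0.7953, 0.4578]
eef_rot: [[-0.419, 0.205, -0.884], [0.774, -0.429, -0.466], [-0.475, -0.88, 0.021]]
contact_force: [-0.9, 0.7, 0.0]
width: -0.0
[-0.971227    0.83913445  0.22077082 -0.07268727  1.59071933  1.66029629]
```

```bash
python3 -m creep '[0,0,0.04,0,0, 0,0,0.09,0,0, 0,0,0.14,0,0, 0,0,0.19,0,0, 0,0,0.24,0,0, 0,0,0.29,0,0, 0,0,0.34,0,0, 0,0,0.38,0,0]'; python3 -m creep '[0,0,0.04,0,0, 0,0,0.08,0,0, 0,0,0.12,0,0, 0,0,0.16,0,0, 0,0,0.20,-0.0,0, 0,0,0.24,-0.0,0, 0,0,0.26,-0.02,0, 0,0,0.26,-0.05,0]';  python3 -c "
from rig import r;print(r.state()['joints'])"
```

```text
time_s: 13.4
tool_pos: [0.5872, -0.4126, 0.4583]
eef_rot: [[-0.419, 0.206, -0.884], [0.773, -0.429, -0.467], [-0.476, -0.879, 0.02]]
contact_force: [1.2, 0.6, 0.2]
width: 0.0001
time_s: 14.2
tool_pos: [0.588, -0.15, 0.4097]
eef_rot: [[-0.42, 0.211, -0.883], [0.772, -0.429, -0.469], [-0.478, -0.878, 0.017]]
contact_force: [0.4, -0.6, 0.8]
width: -0.0002
[-0.13842702  0.23970849  1.40082805 -0.43206219  1.23577017  2.59910921]
```

```bash
python3 -m creep '[0,0,0,-0.03,0, 0,0,0,-0.07,0, 0,0,0,-0.11,0, 0,0,-0.004,-0.15,0, 0,0.002,-0.004,-0.165,0, 0,0.01,-0.02,-0.20,0, 0,0.017,-0.035,-0.23,0, 0,0.021,-0.045,-0.248,0]'
python3 - <<'E'
from h import *
print(r.state()["tool_pos"])
for n in("side","top"):
    p,d=r.capture(n); np.savez(f"{n}1.npz",p=p,d=d)
S=np.load("side1.npz")["p"];T=np.load("top1.npz")["p"]
a=cv2.resize(S[100:245,245:370],None,fx=3,fy=3,interpolation=cv2.INTER_CUBIC)
b=cv2.resize(T[140:290,370:520],None,fx=2.7,fy=2.7,interpolation=cv2.INTER_CUBIC)
h=max(a.shape[0],b.shape[0]);c=np.zeros((h,a.shape[1]+b.shape[1],3),np.uint8);c[:a.shape[0],:a.shape[1]]=a;c[:b.shape[0],a.shape[1]:]=b
cv2.imwrite("pics/z3.png",c[:,:,::-1])
E
```

```text
time_s: 15.0
tool_pos: [0.6097, -0.1958, 0.1606]
eef_rot: [[-0.42, 0.211, -0.883], [0.772, -0.429, -0.469], [-0.478, -0.878, 0.017]]
contact_force: [0.7, -0.3, 0.8]
width: 0.0003
[ 0.60969103 -0.19582772  0.16064017]
```

View pics/z3.png

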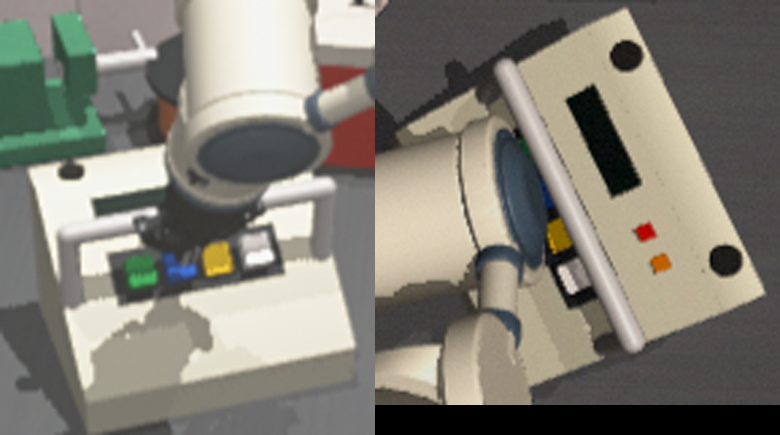

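Run:
```python
from h import *
S=np.load("side1.npz")["p"].copy()
c=cv2.resize(S[160:205,275:345],None,fx=10,fy=10,interpolation=cv2.INTER_CUBIC)
s=r.state();t=s["eef_rot"][:,1];P=s["tool_pos"]
for i,k in enumerate((0,.014,.039)):
    q=(proj("side",P+k*t)[0]-[275,160]+.5)*10; cv2.circle(c,(int(q[0]),int(q[1])),5,(255,0,255),-1); print(q)
cv2.imwrite("pics/z4.png",c[:,:,::-1])
```

```text
[327.06627857 236.64852485]
[319.75327619 257.21290851]
[307.00910335 293.04990763]
```

View pics/z4.png

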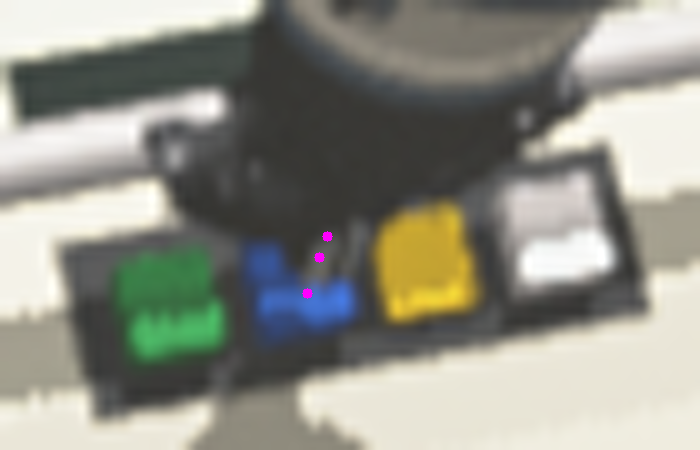

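```bash
python3 -m creep '[0,0.001,-0.003,0.002,0, 0,0.002,-0.006,-0.002,0, 0,0.003,-0.008,-0.006,0, 0,0.004,-0.01,-0.008,0, 0,0.005,-0.012,-0.011,0, 0,0.005,-0.012,-0.011,0, 0,0.005,-0.012,-0.011,0, 0,0.005,-0.012,-0.011,0]'
python3 - <<'E'
from h import *
p,d=r.capture("side")
c=cv2.resize(p[160:205,275:345],None,fx=10,fy=10,interpolation=cv2.INTER_CUBIC)
cv2.imwrite("pics/z5.png",c[:,:,::-1]);print(r.state()["tool_pos"],r.state()["contact_force"])
E
```

```text
time_s: 15.9
tool_pos: [0.614, -0.2079, 0.1494]
eef_rot: [[-0.42, 0.209, -0.883], [0.773, -0.429, -0.468], [-0.477, -0.879, 0.019]]
contact_force: [-0.2, 0.6, -0.0]
width: -0.0002
[ 0.61401658 -0.20790186  0.14938261] [-0.19693168 -0.01700712  0.06713893]
```

View pics/z5.png

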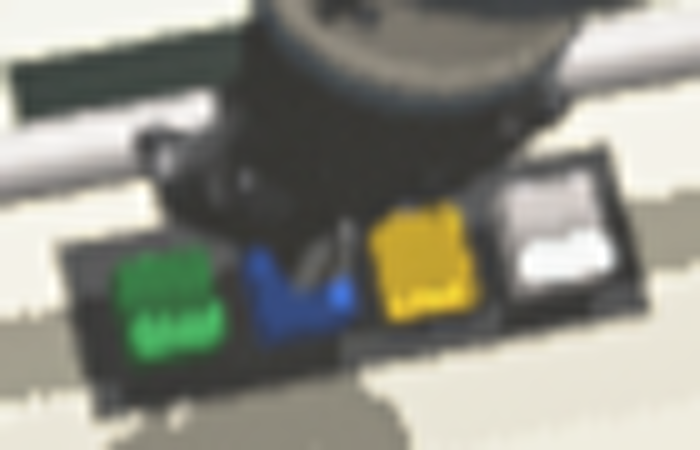

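```bash
python3 -m creep '[0,0.0005,-0.001,-0.0015,0, 0,0.001,-0.002,-0.003,0, 0,0.0015,-0.003,-0.0045,0, 0,0.002,-0.0045,-0.006,0, 0,0.0025,-0.005,-0.0075,0, 0,0.003,-0.006,-0.009,0, 0,0.003,-0.006,-0.009,0, 0,0.003,-0.006,-0.009,0]'; python3 -c "
from rig import r;print(r.state()['tool_pos'],r.state()['contact_force'])"
```

```text
time_s: 16.75
tool_pos: [0.617, -0.214, 0.1404]
eef_rot: [[-0.42, 0.209, -0.883], [0.772, -0.429, -0.468], [-0.477, -0.879, 0.019]]
contact_force: [-2.0, -0.3, 2.8]
width: -0.0002
[ 0.61700085 -0.21399898  0.14038648] [-2.04417686 -0.29166148  2.75781621]
```

```bash
python3 -m creep '[0,0.0005,-0.001,-0.0015,0, 0,0.001,-0.002,-0.003,0, 0,0.0015,-0.003,-0.0045,0, 0,0.002,-0.004,-0.0055,0, 0,0.002,-0.004,-0.0055,0, 0,0.002,-0.004,-0.0055,0, 0,0.002,-0.004,-0.0055,0, 0,0.002,-0.004,-0.0055,0]'
python3 - <<'E'
from h import *
p,d=r.capture("side")
c=cv2.resize(p[160:205,275:345],None,fx=10,fy=10,interpolation=cv2.INTER_CUBIC)
cv2.imwrite("pics/z6.png",c[:,:,::-1]);print(r.state()["tool_pos"],r.state()["contact_force"])
E
```

```text
time_s: 17.55
tool_pos: [0.6189, -0.2179, 0.1348]
eef_rot: [[-0.42, 0.208, -0.883], [0.773, -0.429, -0.468], [-0.476, -0.879, 0.019]]
contact_force: [-2.0, 2.2, 0.6]
width: -0.0002
[ 0.6189206  -0.21787239  0.13485558] [-1.89166725  3.24406748  0.21494484]
```

View pics/z6.png

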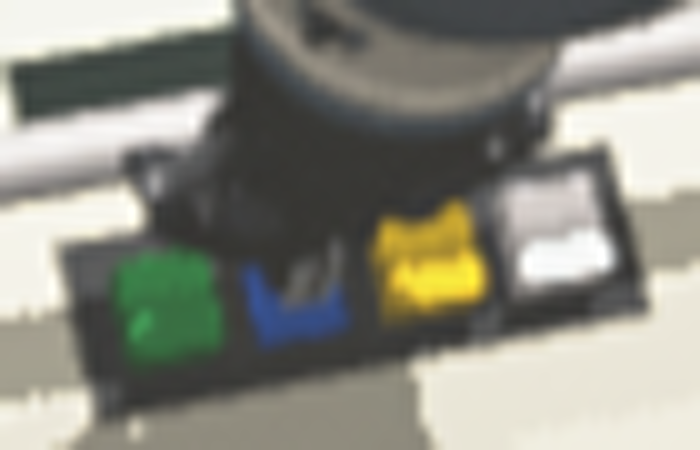

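```bash
python3 -m creep '[0,0.0003,-0.0006,-0.0008,0, 0,0.0006,-0.0012,-0.0016,0, 0,0.0006,-0.0012,-0.0016,0, 0,0.0006,-0.0012,-0.0016,0, 0,0.0006,-0.0012,-0.0016,0, 0,0.0006,-0.0012,-0.0016,0, 0,0.0006,-0.0012,-0.0016,0, 0,0.0006,-0.0012,-0.0016,0]'; python3 -c "
from rig import r;print(r.state()['tool_pos'],r.state()['contact_force'])"
```

```text
time_s: 18.4
tool_pos: [0.6192, -0.2185, 0.1338]
eef_rot: [[-0.42, 0.209, -0.883], [0.773, -0.429, -0.468], [-0.476, -0.879, 0.019]]
contact_force: [-10.2, 14.5, 15.9]
width: 0.0002
[ 0.61916371 -0.21846036  0.13382531] [-10.18536964  14.54082699  15.86129658]
```

Bottom stop reached (23 N). Retract along the key axis, then look.

```bash
python3 -m creep '[0,-0.001,0.002,0.003,0, 0,-0.003,0.006,0.008,0, 0,-0.006,0.012,0.018,0, 0,-0.011,0.023,0.04,0, 0,-0.017,0.04,0.07,0, 0,-0.023,0.07,0.11,0, 0,-0.023,0.11,0.14,0, 0,-0.023,0.15,0.17,0]'
python3 - <<'E'
from h import *
p,d=r.capture("side"); np.savez("side2.npz",p=p,d=d);p2,d2=r.capture("top");np.savez("top2.npz",p=p2,d=d2)
c=cv2.resize(p[160:205,275:345],None,fx=10,fy=10,interpolation=cv2.INTER_CUBIC)
cv2.imwrite("pics/z7.png",c[:,:,::-1]);cv2.imwrite("pics/side2.png",p[:,:,::-1]);print(r.state()["tool_pos"],r.state()["contact_force"],r.state()["joints"])
E
```

```text
time_s: 19.2
tool_pos: [0.5955, -0.0673, 0.306]
eef_rot: [[-0.419, 0.21, -0.884], [0.773, -0.428, -0.468], [-0.477, -0.879, 0.017]]
contact_force: [0.9, -0.6, -0.6]
width: -0.0004
[ 0.59777216 -0.06451622  0.3087086 ] [ 0.34576343 -0.8578654  -0.73851415] [ 0.02474367  0.33975063  1.53798223 -0.50907973  1.09063927  2.87139176]
```

View pics/z7.png

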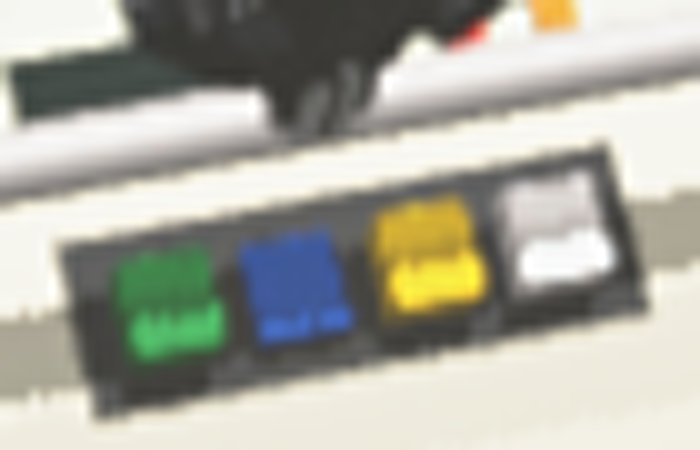

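View pics/side2.png

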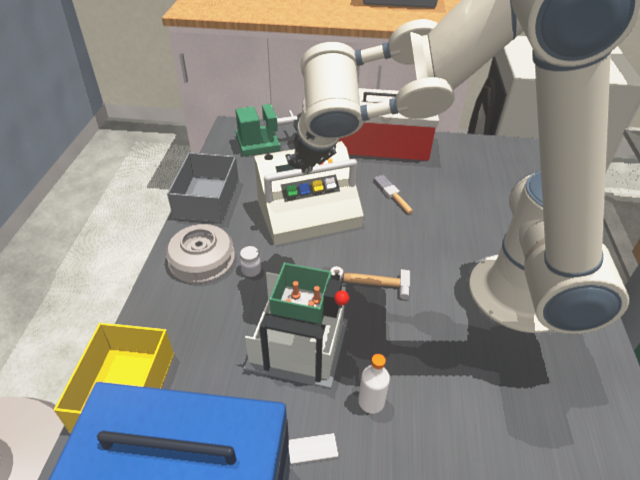

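Run:
```python
from h import *
from scipy.optimize import least_squares
np.set_printoptions(precision=4,suppress=True)
for n in("side","top"):
    f=np.load(n+"0.npz");p=f["p"].astype(int);d=f["d"]
    R_,G_,B_=[p[:,:,i] for i in range(3)]
    red=(R_>120)&(G_<60)&(B_<60); box=np.zeros(d.shape,bool)
    if n=="side": box[285:312,328:355]=1
    else: box[250:275,190:216]=1
    P,u,v=pts(n,d,red&box); P=P[P[:,2]>.24]
    s=least_squares(lambda x:np.linalg.norm(P-x,axis=1)-.015,P.mean(0)-[0,0,.01],loss="soft_l1",f_scale=.001)
    print(n,"knob",len(P),s.x,np.abs(s.fun).mean())
    gr=(G_>R_*1.4)&(G_>B_*1.15)&(G_>40); box[:]=0
    if n=="side": box[255:330,260:345]=1
    else: box[180:270,195:275]=1
    P,u,v=pts(n,d,gr&box); T=P[(P[:,2]>.218)&(P[:,2]<.235)]
    print(len(T),T.min(0),T.max(0))
    rect=cv2.minAreaRect((T[:,:2]*1000).astype(np.float32)); print(rect)
```

```text
side knob 125 [0.4754 0.3063 0.2652] 0.0010674575915957391
487 [0.5061 0.187  0.218 ] [0.6255 0.31   0.2337]
((565.9619750976562, 246.42953491210938), (116.39415740966797, 110.59516906738281), 83.46049499511719)
top knob 145 [0.4737 0.3064 0.2656] 0.0008960153778091692
398 [0.5041 0.1868 0.2183] [0.6239 0.3068 0.23  ]
((564.2112426757812, 246.71755981445312), (110.98778533935547, 110.32130432128906), 82.8832015991211)
```

```bash
python3 -m creep '[0.052,-0.01,0.04,0.04,0.12, 0.052,-0.025,0.08,0.06,0.24, 0.052,-0.04,0.12,0.08,0.36, 0.052,-0.055,0.16,0.08,0.48, 0.052,-0.07,0.2,0.08,0.6, 0.052,-0.085,0.24,0.08,0.72, 0.052,-0.1,0.28,0.08,0.84, 0.052,-0.115,0.32,0.08,0.96]'; python3 -c "
from rig import r;s=r.state();print(s['tool_pos'],s['eef_rot'],s['joints'])"
```

```text
time_s: 20.1
tool_pos: [0.4815, 0.2566, 0.3889]
eef_rot: [[-0.873, 0.475, -0.114], [0.094, -0.065, -0.993], [-0.479, -0.878, 0.012]]
contact_force: [0.5, -0.1, -2.0]
width: 0.0516
[0.48152764 0.25664727 0.38886505] [[-0.87274156  0.47470094 -0.11393504]
 [ 0.09446124 -0.06476717 -0.99341949]
 [-0.47895641 -0.87776092  0.01168417]] [ 0.5616736   0.11102024  1.62310619 -0.36447691  1.04128082  2.37077737]
```

```bash
python3 -m creep '[0.052,-0.002,0.025,0,0, 0.052,-0.004,0.049,0,0, 0.052,-0.004,0.049,-0.03,0, 0.052,-0.004,0.049,-0.06,0, 0.052,-0.004,0.049,-0.08,0, 0.052,-0.004,0.049,-0.085,0, 0.052,-0.004,0.049,-0.085,0, 0.052,-0.004,0.049,-0.085,0]'
python3 - <<'E'
from h import *
p,d=r.capture("side");p2,d2=r.capture("top")
a=cv2.resize(p[215:365,250:400],None,fx=2.6,fy=2.6,interpolation=cv2.INTER_CUBIC);b=cv2.resize(p2[185:335,150:300],None,fx=2.6,fy=2.6,interpolation=cv2.INTER_CUBIC)
cv2.imwrite("pics/k1.png",np.hstack([a,b])[:,:,::-1]);s=r.state();print(s["tool_pos"],s["width"])
E
```

```text
time_s: 20.9
tool_pos: [0.478, 0.3058, 0.3051]
eef_rot: [[-0.872, 0.476, -0.114], [0.095, -0.064, -0.993], [-0.48, -0.877, 0.011]]
contact_force: [0.1, 0.2, 0.4]
width: 0.0518
[0.47799211 0.30590801 0.3051922 ] 0.05197830816421491
```

View pics/k1.png

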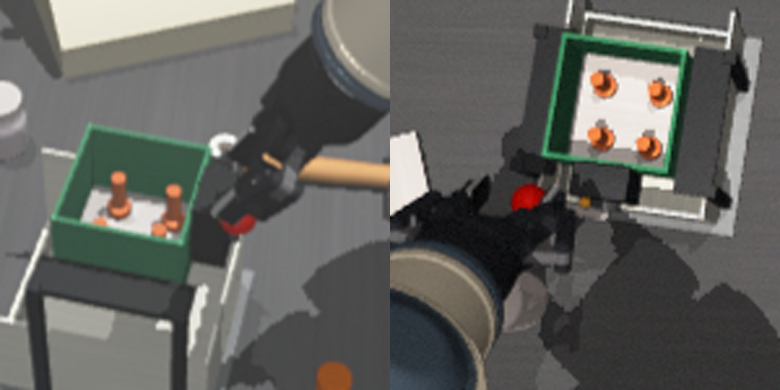

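```bash
python3 -m creep '[0.052,0,0,-0.01,0, 0.052,0,0,-0.02,0, 0.052,0,0,-0.03,0, 0.052,0,0,-0.04,0, 0.052,0,0,-0.045,0, 0.052,0,0,-0.045,0, 0.052,0,0,-0.045,0, 0.052,0,0,-0.045,0]'
```

```text
time_s: 21.8
tool_pos: [0.4782, 0.3061, 0.2606]
eef_rot: [[-0.872, 0.477, -0.114], [0.095, -0.063, -0.993], [-0.481, -0.877, 0.01]]
contact_force: [-0.6, -0.3, -0.4]
width: 0.052
```

```bash
python3 -m creep '[0.052,-0.002,-0.015,0.002,0, 0.052,-0.0035,-0.03,0.009,0, 0.052,-0.005,-0.045,0.013,0, 0.052,-0.007,-0.0585,0.015,0, 0.052,-0.009,-0.0745,0.013,0, 0.052,-0.0105,-0.0895,0.008,0, 0.052,-0.012,-0.099,0.003,0, 0.052,-0.012,-0.101,0.002,0]'
python3 - <<'E'
from h import *
p,d=r.capture("side");p2,d2=r.capture("top")
a=cv2.resize(p[215:395,230:380],None,fx=2.6,fy=2.6,interpolation=cv2.INTER_CUBIC);b=cv2.resize(p2[155:335,170:320],None,fx=2.6,fy=2.6,interpolation=cv2.INTER_CUBIC)
cv2.imwrite("pics/k2.png",np.hstack([a,b])[:,:,::-1]);s=r.state();print(s["tool_pos"],s["contact_force"])
E
```

```text
time_s: 22.6
tool_pos: [0.4656, 0.2037, 0.2622]
eef_rot: [[-0.872, 0.476, -0.115], [0.096, -0.064, -0.993], [-0.48, -0.877, 0.01]]
contact_force: [-0.2, 1.0, 1.4]
width: 0.0521
[0.46612879 0.20467569 0.26248456] [0.65132775 0.78319444 0.08078453]
```

View pics/k2.png

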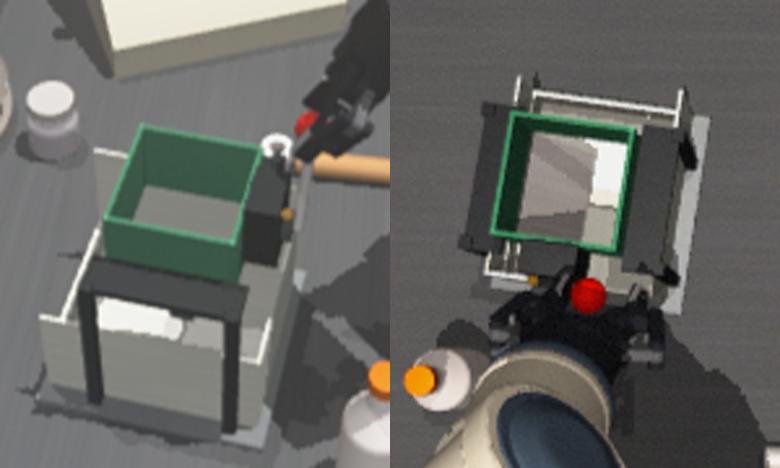

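```bash
python3 -m creep '[0.052,0,0,0,0, 0.052,0,0,0,0, 0.052,0.001,0.008,0,0, 0.052,0.002,0.017,0.0,0, 0.052,0.003,0.025,0.005,0, 0.052,0.004,0.034,0.009,0, 0.052,0.005,0.042,0.012,0, 0.052,0.006,0.049,0.013,0]'; python3 -m creep '[0.052,0.001,0.008,0.001,0, 0.052,0.002,0.016,0.002,0, 0.052,0.003,0.024,0.001,0, 0.052,0.004,0.032,0.0,0, 0.052,0.005,0.04,-0.002,0, 0.052,0.006,0.047,-0.004,0, 0.052,0.007,0.057,-0.009,0, 0.052,0.007,0.06,-0.011,0]'
```

```text
time_s: 23.5
tool_pos: [0.4723, 0.2546, 0.276]
eef_rot: [[-0.872, 0.477, -0.114], [0.095, -0.064, -0.993], [-0.481, -0.877, 0.01]]
contact_force: [-0.3, -3.4, 2.1]
width: 0.052
time_s: 24.3
tool_pos: [0.4793, 0.3158, 0.2643]
eef_rot: [[-0.872, 0.477, -0.114], [0.095, -0.063, -0.993], [-0.481, -0.877, 0.01]]
contact_force: [0.6, -1.5, 1.3]
width: 0.0522
```

```bash
python3 -m creep '[0.052,0,0.001,-0.001,0, 0.052,0,0.002,-0.002,0, 0.052,0,0.003,-0.003,0, 0.052,0,0.003,-0.003,0, 0.052,0,0.003,-0.003,0, 0.052,0,0.003,-0.003,0, 0.052,0,0.003,-0.003,0, 0.052,0,0.003,-0.003,0]'
```

```text
time_s: 25.1
tool_pos: [0.4791, 0.317, 0.2614]
eef_rot: [[-0.872, 0.476, -0.115], [0.095, -0.066, -0.993], [-0.48, -0.877, 0.013]]
contact_force: [-1.9, -15.2, 10.8]
width: 0.0524
```

```bash
python3 -m creep '[0.052,-0.001,-0.005,0,0, 0.052,-0.001,-0.011,0,0, 0.052,-0.002,-0.011,0.02,0, 0.052,-0.01,-0.011,0.05,0, 0.052,-0.02,-0.011,0.09,0, 0.052,-0.05,-0.03,0.12,0, 0.052,-0.08,-0.06,0.15,0, 0.052,-0.1,-0.10,0.17,0]'
python3 - <<'E'
from h import *
from scipy.optimize import least_squares
p,d=r.capture("side");p2,d2=r.capture("top")
a=cv2.resize(p[215:395,230:380],None,fx=2.6,fy=2.6,interpolation=cv2.INTER_CUBIC);b=cv2.resize(p2[155:335,170:320],None,fx=2.6,fy=2.6,interpolation=cv2.INTER_CUBIC)
cv2.imwrite("pics/k3.png",np.hstack([a,b])[:,:,::-1]);s=r.state();print(s["tool_pos"],s["contact_force"])
cv2.imwrite("pics/k4.png",p[:,:,::-1]);cv2.imwrite("pics/k5.png",p2[:,:,::-1])
for n,p,d in(("side",p,d),("top",p2,d2)):
    p=p.astype(int);red=(p[...,0]>120)&(p[...,1]<60)&(p[...,2]<60)
    P,_,_=pts(n,d,red); P=P[(P[:,2]>.24)&(P[:,2]<.3)&(abs(P[:,0]-.475)<.06)&(abs(P[:,1]-.25)<.12)]
    if len(P)>20:
        q=least_squares(lambda x:np.linalg.norm(P-x,axis=1)-.015,P.mean(0)-[0,0,.01],loss="soft_l1",f_scale=.001);print(n,len(P),q.x)
E
```

```text
time_s: 25.9
tool_pos: [0.3783, 0.2177, 0.4325]
eef_rot: [[-0.872, 0.477, -0.113], [0.093, -0.064, -0.994], [-0.481, -0.876, 0.011]]
contact_force: [0.8, -0.3, 1.5]
width: 0.0523
[0.37757905 0.21510251 0.43413492] [-0.60251831 -0.02151994 -1.09892141]
side 116 [0.47514173 0.30604754 0.26483908]
top 147 [0.47376139 0.3063558  0.26544329]
```

View pics/k3.png

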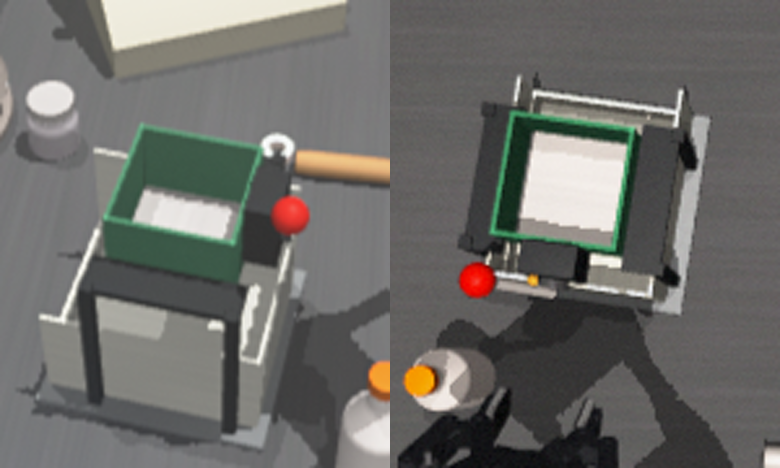

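View pics/k4.png

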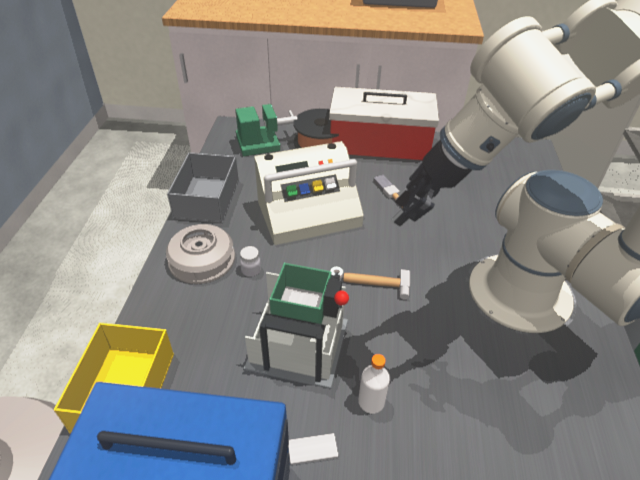

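Run:
```python
from h import *
p=cv2.imread("pics/k4.png");t=cv2.imread("pics/k5.png")
a=cv2.resize(p[160:205,275:345],(700,450),interpolation=cv2.INTER_CUBIC);cv2.imwrite("pics/f1.png",a)
p0=cv2.imread("pics/side0.png");df=cv2.absdiff(p,p0).max(2)>60
for n,(x0,y0,x1,y1) in dict(hammer=(345,270,411,300),bottle=(359,353,392,413),jar=(238,244,262,278),coupon=(285,430,340,465),ferrule=(330,265,345,280)).items(): print(n,df[y0:y1,x0:x1].mean())
```

```text
hammer 0.12828282828282828
bottle 0.0
jar 0.0
coupon 0.0
ferrule 0.0
```

View pics/f1.png

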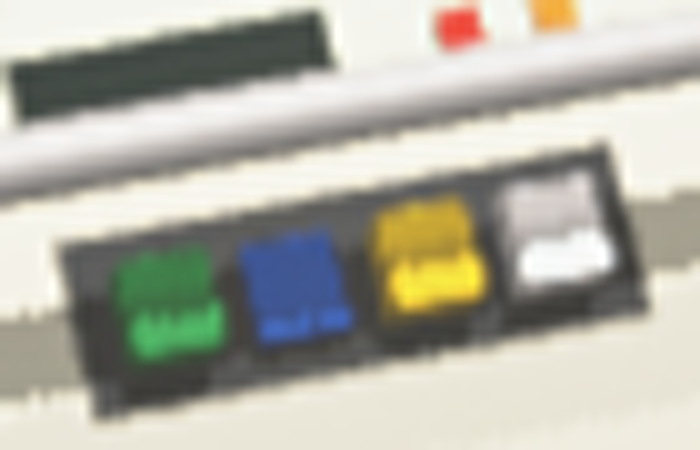

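View pics/k5.png

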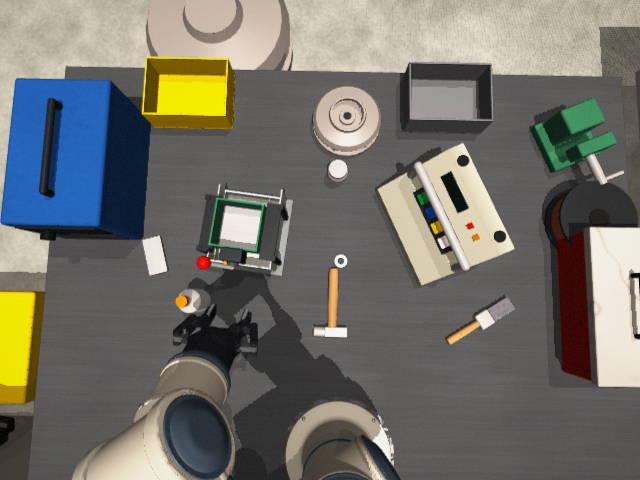

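```bash
python3 -c "
from rig import r;print(r.state()['dq'],r.state()['width']);print(r.sign_off())"
```

```text
[ 0.0237172   0.09842664 -0.01681211 -0.01395995 -0.06017684  0.07816764] 0.05195034721429009
the job is handed in; nothing more can be done
None
```

I switched the console to blue, emptied the hopper and shut the trap again, then handed the job in at about 26 s. The one thing I couldn't confirm by eye is where the studs landed.

- **Key:** The guard tube blocked a vertical press. I tilted the tool about 28° by over-reaching, then pressed the blue key square-on to its bottom stop (about 23 N). The last pictures show blue latched down, and yellow, green and white up.
- **Lever:** I put the open fingers either side of the red knob, swung the lever over until the hopper was empty, then swung it back to its stop (about 15 N sideways). The knob measured within about 1 mm of where it started, and the trap looks shut.
- **Studs:** The hopper is empty and no studs show on the bench. The tray is hidden under the hopper, so I inferred they are all in it and did not see them there.
- **Other things on the bench:** The bottle, jar, plate and ferrule showed no change between the first and last side pictures. About 13% of the hammer's pixels differed; it lies in the same place, so I took that as the arm's shadow. I compared the wire brush by eye only, and it looks unmoved.
- **Robot:** The gripper was clear of everything at hand-in, although the joints still showed a slight residual motion (under 0.1 rad/s).

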